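Run-up check of a paddle-switch grinder on the test stand

ROBOT

A 6-joint arm with a two-finger parallel gripper is mounted at the origin on the work surface. World frame = base frame: x ahead of the robot, y to its left, z up, the work surface at z = 0. Lengths are in m, angles in rad, forces in N, time in s.
With the tool pointing down it reaches from about 0.3 to 0.875 m from the base axis. Payload 6.4 kg.
Tool frame: the origin (TCP) lies midway between the tips of the shut fingers; the grasp point (between the pads) lies 19 mm behind it; z points along the fingers, y is the line along which they close (so a half turn about z gives the same grasp; the last joint's range is limited). The gripper opens to 85 mm and grips with 20 to 120 N. Pads are 22 mm wide; open, the fingers measure 114 mm over their backs; the gripper's body (76 mm by 85 mm) begins 54 mm behind the grasp point. The pads swing forward as they close: fully open they stand 13 mm farther back than shut.
Start: joints at [-1.495, 0.181, 1.607, -0, 1.354, -0.206], TCP at [0.16, -0.552, 0.231] pointing down, gripper open.
Joint ranges: [-2.99, 2.99], [-0.89, 2.07], [0.3, 2.58], [-1.14, 4.28], [0, 2.63], [-3.12, 3.12]. Speed limits (rad/s): [2.57, 2.57, 3.01, 3.14, 3.14, 3.14].

INTERFACE

Orientations are given as a unit quaternion [w, x, y, z].
In Python, from bench import sensors, vision, ctrl gives the robot as it stands.
- The arm moves only by the tool carry_out, never from a script. Its argument "deltas" is text: rows parted by semicolons, each of 7 numbers parted by spaces: the shift along the tool's x, y, z in mm, then the turn, a rotation vector about the tool's x, y, z in rad, then the closure, from 0 (fully open) to 1 (shut). In form: tx ty tz ax ay az claw; .... A call has 1 to 12 rows; each row is the pose to reach, as a shift and turn from the pose commanded when the call began, along the tool's axes at that moment; what a row does not reach only later rows make up. A row lasts 1/8 s, in which the tool goes at most 62.5 mm and 10.7 degrees, less where a joint would pass 70% of its speed; a pose out of reach is approached as far as the arm can. A call with a gripper value outside its range is refused whole. The fingers move at their own pace and stop on an object; the grip force is fixed at half the most. Time passes only in rows, so rows that repeat a pose let the fingers close. It gives the time, the measured TCP pose, the force, the opening and the grip force at its end, in the units of the state.
- sensors.get_obs(): the state, without advancing time (a new reading comes with each control period).
- vision.camera(name): name is "scene" or "top" or "wrist"; returns the picture (384x512x3 uint8, blue, green, red); there is no depth.
- vision.camera_model(name): a dict with "K" (3x3 intrinsics, pixels), "extrinsics" (4x4, takes a point from world to camera coordinates); the wrist camera has in their place "hand_eye" (4x4, takes a point from camera to tool coordinates, whose origin is the TCP and whose axes are the flange's). Camera axes: x right, y down, z forward; pixel columns grow to the right and rows downward; lengths in m; the calibration is good to about 2 mm. A picture is of the moment at which its call begins: read the wrist's pose just before it. camera_model takes no time and is no camera call.
- ctrl.hand_in(): hands the job in; it is judged then, once.
The state is a dict: "time_s": time; "q": joint angles; "dq": joint speeds; "joint_efforts": joint torques, N m; "eef_pos": TCP position; "eef_rot": TCP orientation; "wrist_force": force on the tool from outside, world axes, zero at the start; "torque": the same for the moment, N m; "opening": opening from 0.0 (shut) to 1.0 (fully open); "grasp_force": force on a finger pad.
Only numpy, scipy, OpenCV 4.12 (cv2) and the standard library are available. Lean on these libraries where they do the work, as an engineer would, in place of code of your own. Each camera call takes 0.05 s, during which the arm holds its last target. There are 200 camera calls.

TASK

Prepare and make the run-up check of the grinder clamped in the test stand: first swing the speed pickup's arm all the way round to its stop, so that the pickup stands over the disc's rim; then flip the grinder's lock-off lever fully forward, towards the disc. Then squeeze the paddle switch fully in against the barrel, one finger on the paddle and the other on the opposite side of the barrel, hold it so for about two seconds, and let go so that the paddle springs out again. Leave the lever forward and the pickup over the disc, and leave the other loose things where they are.

Things in the scene. Friction and masses are not known exactly. Their poses are not given: they have to be found in the camera images.
- stand: Aluminium base plate 370 x 200 x 12 mm fixed to the bench (x -165 to 205, y -105 to 95 mm), with a small angle grinder clamped on it, lying level. Origin on the bench surface below the grinder's barrel axis; +x along the grinder to its disc ('forward'), +y to the paddle side, z up. Two saddles hold the barrel at x -145 and 85 mm (24 mm long, 60 mm wide, top at 74 mm height).
- barrel: Grinder's body, fixed: grey barrel 40 mm wide (y -20 to 20), 46 mm tall (52 to 98 mm above the bench), free at the sides from x -120 to 70 mm apart from paddle and lever; black battery end behind x -140 mm, 52 mm wide; gear head and disc beyond x 85 mm. Origin on the barrel's axis, 75 mm straight above the stand's origin; axes as the stand's.
- paddle_press (a point): On the outer (+y) face of the black paddle switch at mid-height, 73 mm from its hinge; moves with it. Paddle: plate 108 mm long, 30 tall (60 to 90 mm above the bench), 6 thick, hinged about a vertical axis at its rear end (stand x -85, y 26 mm); free end at x 22 mm. This point is 35 mm from the barrel's axis when out (55 mm wide over barrel and paddle), 26.5 mm squeezed in (46.5 mm wide).
- barrel_back (a point): Point on the barrel's flat -y side, opposite paddle_press, at mid-height (75 mm above the bench): where the other finger bears. Axes as the stand's.
- paddle (a joint): Paddle switch angle in rad: 0 released (swung out), 0.12 fully squeezed against the barrel. Sprung: about 4 N at paddle_press to start it and 10 N to bottom it; it springs back when let go. While the lock-off lever is back a tongue on the lever blocks it (it moves at most about 0.03).
- lever_tip (a point): Top end of the lock-off lever: steel arm 62 mm long from its pivot, 12 wide (across the tool), 8 thick, with a black thumb pad 22 x 22 x 12 mm at the top. It stands on the paddle side, 30 mm from the barrel's axis, and swings in a vertical plane along the tool. Joint 0: leans back over the paddle (tip at stand x 5, height 126 mm); 1.2: leans to the disc (tip at x 75, height 126).
- lever_pivot (a point): Pivot of the lock-off lever, fixed on the stand: stand x 40, y 30 mm, 75 mm above the bench; the pivot axis is along the stand's y. Axes as the stand's.
- lockoff (a joint): Lock-off lever angle in rad: 0 leans fully back (locked), 1.2 fully forward (at its stop). Starts near 0. Stays where it is left; about 1.2 N at its tip moves it. It frees the paddle above about 0.8.
- pickup_handle (a point): Top of the pickup's upright steel handle: round post 18 mm across, from 160 to 212 mm above the bench, at the end of a level arm (16 mm wide, at 146 to 156 mm height), 113 mm from the arm's pivot, on the black pickup block (34 x 30 mm, 138 to 160 mm height).
- pickup_pivot (a point): Vertical pivot axis of the pickup arm, 140 mm above the bench on a fixed steel post 22 mm across: stand x 155, y -75 mm. Axes as the stand's.
- pickup (a joint): Angle of the pickup arm about its pivot in rad, growing anticlockwise seen from above: 0 parked away from the tool (arm direction 0.271 rad anticlockwise from stand +x), 1.3 at its stop with the arm along stand +y and the pickup over the disc's rim. Starts between 0 and 0.4. Stays where it is left; about 1 N at the handle moves it.
- multimeter: Bystander: grey hand multimeter, 85 x 170 x 36 mm, lying flat. Origin at the centre of its underside.
- mug: Bystander: white mug, 80 mm across, 95 mm tall. Origin at the centre of its underside.
- battery_pack: Bystander: black tool battery, 75 x 115 x 61 mm. Origin at the centre of its underside.
- sander: Bystander: grey hand sander without paddle or lever, about 190 x 85 x 65 mm, lying loose on the bench. Origin at its underside.
- wrench: Bystander: steel wrench 180 mm long, lying loose on the bench.
- screwdriver: Bystander: screwdriver 160 mm long, lying loose on the stand's plate, 75 mm from the barrel's axis on the side away from the paddle.
- grease_tin: Bystander: small tin, 40 mm across, 34 mm tall, standing on the stand's plate on the paddle side (stand x 75, y 66 mm), its top 46 mm above the bench.
- disc_rim (a point): Topmost point of the upright disc (100 mm across, 4 thick, normal along stand y), 125 mm above the bench, at stand x 155, y 38 mm. Fixed; axes as the stand's.

How it is judged:
By the outcome, as a careful person would: the job done as asked, in the order asked, and still so for the second after the job is handed in, with the robot touching nothing.
It also fails if it takes over 61 s, if anything falls off the work surface, if the arm or the gripper's body presses on something with over 40 N, if the wrist force passes 120 N, or if a joint passes its speed limit or range.

## Working session

There is one attempt and no reset: what is moved stays moved. The work goes in short steps, Python scripts to look and compute and a tool call to move; the robot and the scene stay as the last step left them, time stands still between calls to the robot, and variables do not carry over. Pictures are saved under pics/ and viewed, at most 10 in all, crops included, and the job is handed in when it is done.

Besides the shell and the picture viewer there is one more tool, called by a JSON object that holds its "fn" and its "kwargs". carry_out: Moves the arm, as the interface text tells. Its arguments: {"type":"object","properties":{"deltas":{"type":"string"}},"required":["deltas"]}

```bash
mkdir -p pics; python3 - <<'E'
from bench import sensors, vision
import cv2, numpy as np
np.set_printoptions(precision=4,suppress=True)
print(sensors.get_obs())
for n in ("scene","top"):
    cv2.imwrite(f"pics/{n}0.png",vision.camera(n)); print(n,vision.camera_model(n))
print(vision.camera_model("wrist"))
E
```

```text
{'time_s': 0.0, 'q': array([-1.4953,  0.1815,  1.608 ,  0.    ,  1.3538, -0.2063]), 'dq': array([-0.0012, -0.0006, -0.0003,  0.0005, -0.0018, -0.0007]), 'joint_efforts': array([ -0.0016, -44.488 , -35.1332,  -0.0005,   0.0092,   0.    ]), 'eef_pos': array([ 0.1599, -0.5518,  0.2304]), 'eef_rot': array([-0.0009,  0.9901,  0.1404,  0.0001]), 'wrist_force': array([-0.0905, -0.1461, -0.5726]), 'torque': array([-0.052 , -0.0095,  0.0343]), 'grasp_force': 0.0, 'opening': 0.9969126858452675}
scene {'K': array([[449.6624,   0.    , 256.6538],
       [  0.    , 449.6624, 188.2125],
       [  0.    ,   0.    ,   1.    ]]), 'extrinsics': array([[-0.7559,  0.6547, -0.0058,  0.4332],
       [ 0.4611,  0.526 , -0.7147, -0.1313],
       [-0.4648, -0.5429, -0.6994,  1.8428],
       [ 0.    ,  0.    ,  0.    ,  1.    ]])}
top {'K': array([[347.6904,   0.    , 257.5342],
       [  0.    , 347.6904, 189.4808],
       [  0.    ,   0.    ,   1.    ]]), 'extrinsics': array([[ 0.0093, -0.9999, -0.0098, -0.0214],
       [-0.9948, -0.0082, -0.1012,  0.5335],
       [ 0.1011,  0.0107, -0.9948,  1.1054],
       [ 0.    ,  0.    ,  0.    ,  1.    ]])}
{'K': array([[265.0717,   0.    , 254.3839],
       [  0.    , 265.0717, 191.3963],
       [  0.    ,   0.    ,   1.    ]]), 'hand_eye': array([[ 0.0007, -0.9542, -0.2991,  0.0763],
       [ 1.    ,  0.0006,  0.0003, -0.0019],
       [-0.0001, -0.2991,  0.9542, -0.1426],
       [ 0.    ,  0.    ,  0.    ,  1.    ]])}
```

View pics/scene0.png

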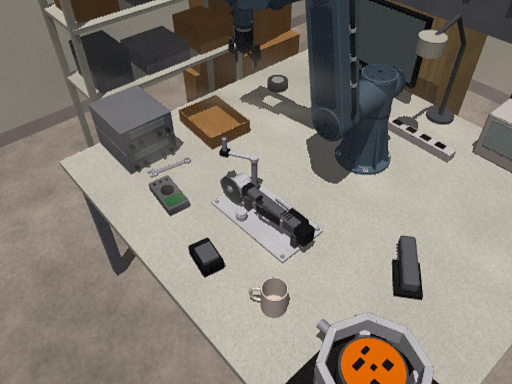

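View pics/top0.png

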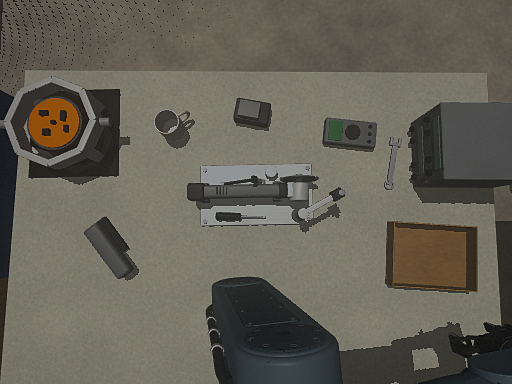

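The top view shows the plate with corners about (201,165), (311,164), (313,224) and (203,227). Its forward direction points right in the image, which is world -y. The pickup pivot is near (300,214), the handle near (338,192) and the lever near (255,180). I'll fit the plate now.

```bash
cat > h.py <<'E'
import numpy as np, cv2
from bench import sensors, vision
np.set_printoptions(precision=4,suppress=True)
def ray(n,uv,z):
    m=vision.camera_model(n);E=m["extrinsics"];R,t=E[:3,:3],E[:3,3]
    d=R.T@np.linalg.inv(m["K"])@[uv[0],uv[1],1];c=-R.T@t
    return c+d*(z-c[2])/d[2]
def proj(n,p):
    m=vision.camera_model(n);E=m["extrinsics"];q=m["K"]@(E[:3,:3]@p+E[:3,3]);return q[:2]/q[2]
E
python3 - <<'E'
from h import *
im=cv2.imread("pics/top0.png")
roi=im[150:240,185:330].astype(int)
m=((roi.min(2)>150)&(roi.max(2)-roi.min(2)<18)).astype(np.uint8)*255
cv2.imwrite("pics/m.png",cv2.resize(np.hstack([np.repeat(m[:,:,None],3,2),roi.astype(np.uint8)]),None,fx=2.7,fy=2.7,interpolation=0))
print(im[175,205],im[220,290],im[240,250],im[170,300])
for uv in [(201,165),(311,164),(313,224),(203,227)]: print(ray("top",uv,.012))
E
```

```text
[150 148 144] [143 148 147] [108 120 122] [146 148 145]
[0.6156 0.1724 0.012 ]
[ 0.6217 -0.1933  0.012 ]
[ 0.4235 -0.1986  0.012 ]
[0.4105 0.1605 0.012 ]
```

View pics/m.png

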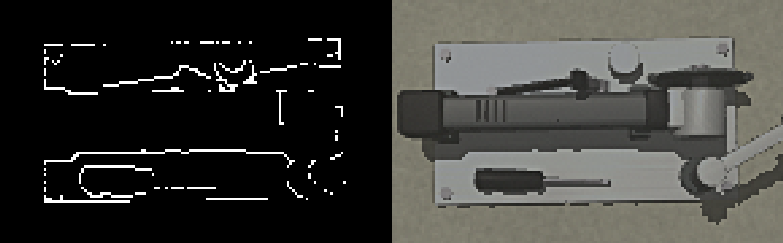

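The enlarged crop shows the plate brighter than the bench, with four screw heads at its corners. The paddle and lever base are on the upper side. I'll use a lower threshold for the rectangle.

```bash
python3 - <<'E'
from h import *
im=cv2.imread("pics/top0.png").astype(int)
m=((im.min(2)>135)&(im.max(2)-im.min(2)<14)).astype(np.uint8)
m[:150]=0;m[240:]=0;m[:,:185]=0;m[:,314:]=0
n,l,s,c=cv2.connectedComponentsWithStats(m);
keep=np.isin(l,[i for i in range(1,n) if s[i,4]>60])
ys,xs=np.nonzero(keep)
P=np.array([ray("top",(x,y),.012)[:2] for x,y in zip(xs,ys)],np.float32)
r=cv2.minAreaRect(P*1000);print(r);b=cv2.boxPoints(r);print(b)
E
```

```text
Traceback (most recent call last):
  File "h.py", line 5, in ray
    m=vision.camera_model(n);E=m["extrinsics"];R,t=E[:3,:3],E[:3,3]
ValueError: time passes only in moves, steps and waits
```

```bash
sed -i 's/^def ray/import functools\n@functools.lru_cache(None)\ndef cm(n): return vision.camera_model(n)\ndef ray/; s/m=vision.camera_model(n)/m=cm(n)/' h.py; python3 - <<'E'
from h import *
im=cv2.imread("pics/top0.png").astype(int)
m=((im.min(2)>135)&(im.max(2)-im.min(2)<14)).astype(np.uint8)
m[:150]=0;m[240:]=0;m[:,:185]=0;m[:,314:]=0
n,l,s,c=cv2.connectedComponentsWithStats(m);
keep=np.isin(l,[i for i in range(1,n) if s[i,4]>60])
ys,xs=np.nonzero(keep)
P=np.array([ray("top",(x,y),.012)[:2] for x,y in zip(xs,ys)],np.float32)
r=cv2.minAreaRect(P*1000);print(r);b=cv2.boxPoints(r);print(b)
for uv,z in [((300,214),.16),((338,192),.212),((341,190),.212)]: print(uv,ray("top",uv,z))
E
```

```text
((520.4429931640625, -13.900146484375), (196.08642578125, 368.0694885253906), 1.6415612697601318)
[[ 417.168   167.2504]
 [ 427.712  -200.668 ]
 [ 623.718  -195.0507]
 [ 613.174   172.8677]]
(300, 214) [ 0.451  -0.1398  0.16  ]
(338, 192) [ 0.5098 -0.2372  0.212 ]
(341, 190) [ 0.5153 -0.2454  0.212 ]
```

The plate fit is sound: 368 x 196 mm against a true 370 x 200. That puts the stand origin at about (0.525, 0.006), with stand +x along (0.029, -1.0) in world. The handle is 112 mm from the pivot against 113 mm expected. Next I'll work out the move above the handle.

```bash
cat >> h.py <<'E'
from scipy.spatial.transform import Rotation as Ro
O=np.array([524.8,6.2,0]);ex=np.array([.0286,-.9996,0]);ey=np.array([.9996,.0286,0]);ez=np.array([0,0,1.])
def W(x,y,z): return O+x*ex+y*ey+z*ez   # stand mm -> world mm
def rows(L,o=None):
    "L: (world xyz mm, yaw of tool y in deg)"
    o=o or sensors.get_obs();p0=o["eef_pos"]*1000;q=o["eef_rot"];R0=Ro.from_quat([q[1],q[2],q[3],q[0]])
    for p,yaw in L:
        a=np.radians(yaw);y=np.array([np.cos(a),np.sin(a),0]);z=-ez;x=np.cross(y,z)
        R=Ro.from_matrix(np.c_[x,y,z])
        print(np.round(R0.inv().apply(np.array(p)-p0),1),np.round((R0.inv()*R).as_rotvec(),3))
E
python3 - <<'E'
from h import *
print(W(155,-75,0),W(155,38,125))
rows([((515,-245,290),-130)])
E
```

```text
[ 454.263 -150.883    0.   ] [ 567.2178 -147.6512  125.    ]
[ 426.5 -196.   -59.1] [-0.002  0.     0.98 ]
```

{"fn": "carry_out", "kwargs": {"deltas": "0 0 -59 0 0 0 0; 426 -196 -59 0 0 0.98 0;426 -196 -59 0 0 0.98 0;426 -196 -59 0 0 0.98 0;426 -196 -59 0 0 0.98 0;426 -196 -59 0 0 0.98 0;426 -196 -59 0 0 0.98 0;426 -196 -59 0 0 0.98 0;426 -196 -59 0 0 0.98 0;426 -196 -59 0 0 0.98 0;426 -196 -59 0 0 0.98 0;426 -196 -59 0 0 0.98 0"}}

```text
time_s: 1.6
eef_pos: [0.5138, -0.2465, 0.2901]
eef_rot: [0.0, 0.939, -0.343, -0.0]
wrist_force: [-0.5, -0.4, -0.2]
opening: 1.002
grasp_force: 0.0
```

```bash
python3 - <<'E'
from h import *
o=sensors.get_obs();print(o["time_s"],o["eef_pos"],o["eef_rot"],o["q"])
cv2.imwrite("pics/w1.png",vision.camera("wrist"))
m=vision.camera_model("wrist");q=o["eef_rot"];R=Ro.from_quat([q[1],q[2],q[3],q[0]]).as_matrix()
T=np.eye(4);T[:3,:3]=R;T[:3,3]=o["eef_pos"];C=np.linalg.inv(T@m["hand_eye"])
for nm,p in [("piv",W(155,-75,140)),("handle",np.array([515,-245,212.])),("disc",W(155,38,125)),("c1",W(205,95,12)),("c2",W(205,-105,12)),("lev",W(5,30,126))]:
    v=m["K"]@(C[:3,:3]@(p/1000)+C[:3,3]);print(nm,v[:2]/v[2])
E
```

```text
1.6 [ 0.5138 -0.2465  0.2901] [ 0.0001  0.9394 -0.3428 -0.0003] [-0.6554  0.126   1.5502 -0.0003  1.4659  1.6153]
piv [227.3383 259.7324]
handle [253.2509 197.4882]
disc [164.639  192.2485]
c1 [182.9059 123.0814]
c2 [267.9009 213.2766]
lev [ 92.3208 268.1825]
```

View pics/w1.png

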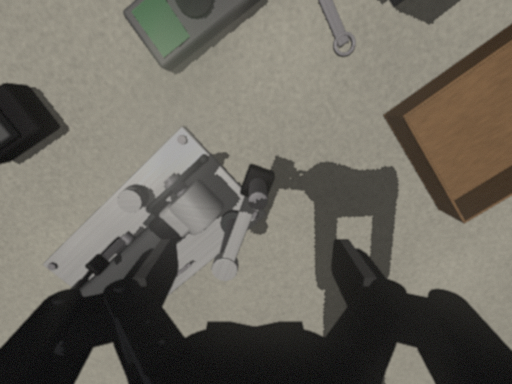

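The wrist view shows the plate's front corner at (185,127), predicted (183,123), and the pivot post near (224,267), predicted (227,260). The lever pad is near (97,263) and the pickup block near (258,182). I'll zoom in on the pickup.

```bash
python3 - <<'E'
from h import *
im=cv2.imread("pics/w1.png");cv2.imwrite("pics/w1c.png",cv2.resize(im[120:300,80:300],None,fx=3.3,fy=3.3,interpolation=2))
o=sensors.get_obs();m=vision.camera_model("wrist");q=o["eef_rot"];R=Ro.from_quat([q[1],q[2],q[3],q[0]]).as_matrix()
T=np.eye(4);T[:3,:3]=R;T[:3,3]=o["eef_pos"];C=np.linalg.inv(T@m["hand_eye"])
for th in (.1,.2,.3,.4):
  for z in (160,212):
    a=th+.271;p=W(155+113*np.cos(a),-75+113*np.sin(a),z)
    v=m["K"]@(C[:3,:3]@(p/1000)+C[:3,3]);print(th,z,p,v[:2]/v[2],(v[:2]/v[2]-[80,120])*3.3)
E
```

```text
0.1 160 [ 498.2264 -254.9813  160.    ] [270.4634 187.6623] [628.5293 223.2857]
0.1 212 [ 498.2264 -254.9813  212.    ] [273.9329 204.3928] [639.9787 278.4961]
0.2 160 [ 508.3993 -250.0722  160.    ] [260.8985 183.5182] [596.965  209.6099]
0.2 212 [ 508.3993 -250.0722  212.    ] [262.357  199.4681] [601.778  262.2448]
0.3 160 [ 518.0312 -244.1721  160.    ] [250.8572 180.2896] [563.8288 198.9558]
0.3 212 [ 518.0312 -244.1721  212.    ] [250.1797 195.6247] [561.5929 249.5615]
0.4 160 [ 527.026  -237.3398  160.    ] [240.469  178.0307] [529.5478 191.5012]
0.4 212 [ 527.026  -237.3398  212.    ] [237.5653 192.9321] [519.9653 240.6758]
```

View pics/w1c.png

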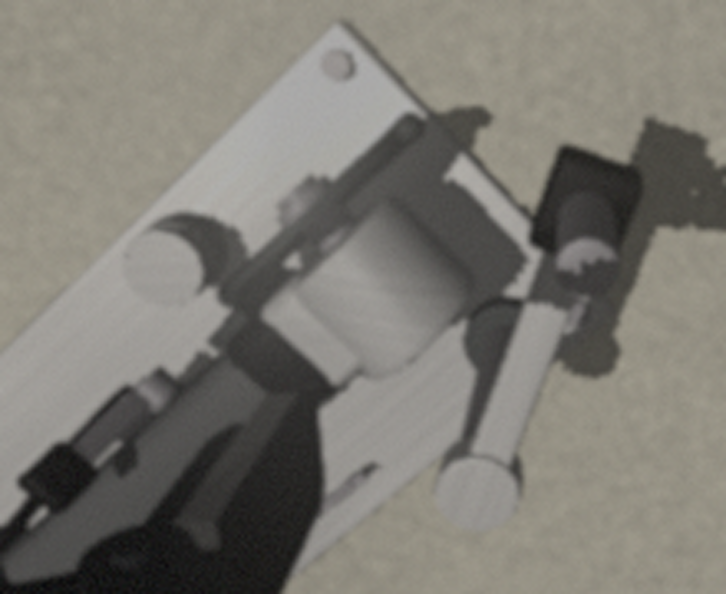

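The handle top is at crop (586,258), which gives a pickup angle of about 0.24 and a handle position near (512,-248). The TCP is within 2 mm of that. Now I'll work out the descent with the fingers straddling the handle, and the arc.

```bash
python3 - <<'E'
from h import *
o=sensors.get_obs()
L=[]
for th in np.linspace(.24,1.36,11):
    a=th+.271;p=W(155+113*np.cos(a),-75+113*np.sin(a),172);f=(th-.24)/1.12
    L.append((p,-130+42*f))
rows(L,o)
E
```

```text
[ -0.3   1.8 118.2] [ 0.     0.    -0.002]
[  3.1 -10.4 118.2] [ 0.     0.    -0.075]
[  5.2 -22.8 118.2] [ 0.     0.    -0.149]
[  5.8 -35.5 118.2] [ 0.     0.    -0.222]
[  5.  -48.1 118.2] [ 0.     0.    -0.295]
[  2.9 -60.6 118.2] [ 0.     0.    -0.369]
[ -0.7 -72.7 118.2] [ 0.     0.    -0.442]
[ -5.6 -84.4 118.2] [ 0.     0.    -0.515]
[-11.7 -95.4 118.2] [ 0.     0.    -0.588]
[ -19.1 -105.7  118.2] [ 0.     0.    -0.662]
[ -27.6 -115.1  118.2] [ 0.     0.    -0.735]
```

{"fn": "carry_out", "kwargs": {"deltas": "0 2 60 0 0 0 0.2; 0 2 100 0 0 0 0.4; 0 2 118 0 0 0 0.4; 0 2 118 0 0 0 0.4"}}

```text
time_s: 2.15
eef_pos: [0.5126, -0.2475, 0.1717]
eef_rot: [-0.0, 0.939, -0.343, -0.001]
wrist_force: [-0.3, 0.3, 0.0]
opening: 0.602
grasp_force: 0.0
```

{"fn": "carry_out", "kwargs": {"deltas": "3 -12 0 0 0 -0.075 0.4;5 -25 0 0 0 -0.149 0.4;6 -37 0 0 0 -0.222 0.4;5 -50 0 0 0 -0.295 0.4;3 -62 0 0 0 -0.369 0.4;-1 -74 0 0 0 -0.442 0.4;-5 -86 0 0 0 -0.515 0.4;-12 -97 0 0 0 -0.588 0.4;-19 -107 0 0 0 -0.662 0.4;-27 -117 0 0 0 -0.735 0.4;-27 -117 0 0 0 -0.735 0.4"}}

```text
time_s: 3.52
eef_pos: [0.5692, -0.1403, 0.1748]
eef_rot: [0.001, 1.0, 0.019, 0.002]
wrist_force: [0.7, -0.3, 0.5]
opening: 0.599
grasp_force: 0.0
```

```bash
python3 - <<'E'
from h import *
o=sensors.get_obs();print(o["time_s"],o["eef_pos"],o["eef_rot"],o["wrist_force"])
rows([(W(155+113*np.cos(t+.271),-75+113*np.sin(t+.271),172),-88) for t in (1.36,1.4,1.45,1.5)],o)
im=vision.camera("top");cv2.imwrite("pics/t2.png",im);cv2.imwrite("pics/t2c.png",cv2.resize(im[130:270,180:380],None,fx=4,fy=4,interpolation=2))
print(proj("top",W(155,38,212)/1000), proj("top",W(155,38,160)/1000))
E
```

```text
3.525 [ 0.5692 -0.1403  0.1748] [0.0008 0.9998 0.0185 0.0018] [ 0.6593 -0.2653  0.5402]
[-2.4  0.4  2.8] [ 0.002 -0.004  0.002]
[-2.7 -4.1  2.8] [ 0.002 -0.004  0.002]
[-3.4 -9.7  2.8] [ 0.002 -0.004  0.002]
[ -4.3 -15.2   2.8] [ 0.002 -0.004  0.002]
[304.8695 170.8201] [302.6024 173.6097]
```

View pics/t2c.png

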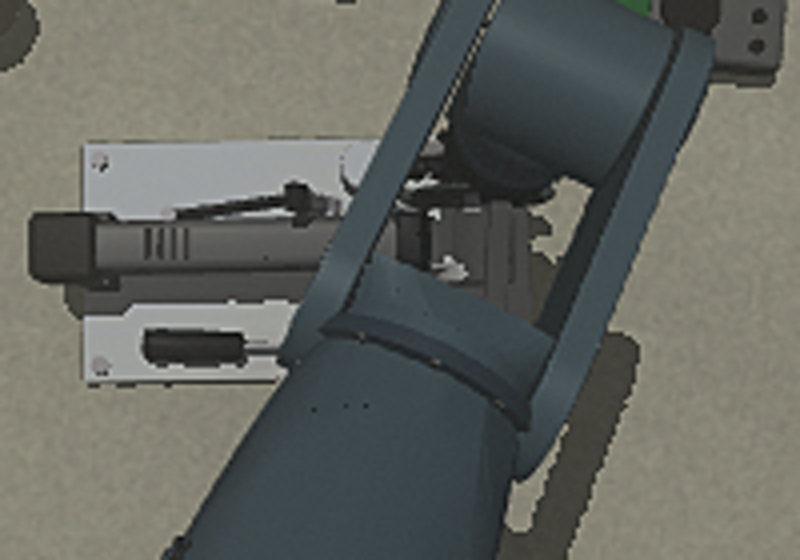

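The arm hides the pickup in this view, though the barrel, paddle and lever are visible. I'll push on gently and watch the force for the stop.

{"fn": "carry_out", "kwargs": {"deltas": "-3 -4 0 0 0 0 0.4;-3 -7 0 0 0 0 0.4;-3 -7 0 0 0 0 0.4"}}

```text
time_s: 3.95
eef_pos: [0.5645, -0.1332, 0.1723]
eef_rot: [-0.0, 1.0, 0.018, -0.0]
wrist_force: [-1.3, -1.0, 0.1]
opening: 0.599
grasp_force: 0.0
```

{"fn": "carry_out", "kwargs": {"deltas": "-1 -3 0 0 0 0 0.4;-1 -5 0 0 0 0 0.4;-1 -5 0 0 0 0 0.4"}}

```text
time_s: 4.32
eef_pos: [0.5634, -0.1293, 0.1722]
eef_rot: [0.001, 1.0, 0.018, -0.0]
wrist_force: [0.5, -4.3, -0.6]
opening: 0.596
grasp_force: 2.5
```

{"fn": "carry_out", "kwargs": {"deltas": "0 -2 0 0 0 0 0.4;0 -4 0 0 0 0 0.4;0 -4 0 0 0 0 0.4"}}

```text
time_s: 4.7
eef_pos: [0.5634, -0.129, 0.1722]
eef_rot: [0.004, 1.0, 0.018, 0.0]
wrist_force: [1.9, -17.8, -6.4]
opening: 0.6
grasp_force: 9.3
```

The stop is found: the force rose to 18 N without motion, and the implied handle position is within 2 mm of the prediction. I'll back off, lift and go behind the lever.

```bash
python3 - <<'E'
from h import *
o=sensors.get_obs();print(o["q"])
rows([(W(-45,10,240),1.6),(W(-45,10,300),1.6)],o)
E
```

```text
[-0.4265  0.2443  1.6563 -0.0071  1.2372  1.1114]
[ -23.5 -180.9  -69.2] [ 0.006  0.006 -1.564]
[ -23.5 -180.4 -129.2] [ 0.006  0.006 -1.564]
```

{"fn": "carry_out", "kwargs": {"deltas": "0 12 0 0 0 0 0.4; 0 12 -60 0 0 0 0.4; 0 12 -120 0 0 0 0.4; -10 -40 -125 0 0 -0.18 0.4;-23 -100 -125 0 0 -0.36 0.4; -23 -160 -125 0 0 -0.6 0.4;-23 -180 -100 0 0 -1.564 0.4;-23 -180 -70 0 0 -1.564 0.4;-23 -180 -70 0 0 -1.564 0.4;-23 -180 -70 0 0 -1.564 0.4;-23 -180 -70 0 0 -1.564 0.4;-23 -180 -70 0 0 -1.564 0.4"}}

```text
time_s: 6.2
eef_pos: [0.5334, 0.0551, 0.2421]
eef_rot: [-0.001, 0.695, 0.719, 0.0]
wrist_force: [-0.7, -0.5, 0.1]
opening: 0.599
grasp_force: 0.0
```

```bash
cat >> h.py <<'E'
def wcam(o):
    m=vision.camera_model("wrist");q=o["eef_rot"];T=np.eye(4)
    T[:3,:3]=Ro.from_quat([q[1],q[2],q[3],q[0]]).as_matrix();T[:3,3]=o["eef_pos"]
    C=np.linalg.inv(T@m["hand_eye"]);return lambda p:(lambda v:v[:2]/v[2])(m["K"]@(C[:3,:3]@(np.array(p)/1000)+C[:3,3]))
E
python3 - <<'E'
from h import *
o=sensors.get_obs();print(o["time_s"],o["eef_pos"],o["eef_rot"])
im=vision.camera("wrist");cv2.imwrite("pics/w3.png",im);P=wcam(o)
for nm,p in dict(c1=(205,95,12),c2=(205,-105,12),lev=(5,30,126),piv=(40,30,75),edgeL=(-12,-20,98),edgeR=(-12,20,98),eL2=(50,-20,98),eR2=(50,20,98),rim=(155,38,125),h160=(155,38,160),h212=(155,38,212),tin=(75,66,46),pivtop=(155,-75,156),padend=(22,38,90)).items(): print(nm,P(W(*p)))
E
```

```text
6.2 [0.5334 0.0551 0.2421] [-0.0005  0.6949  0.7191  0.    ]
c1 [303.4694 311.5796]
c2 [186.8631 310.8306]
lev [273.1268 236.5083]
piv [269.8207 242.7807]
edgeL [228.9039 211.9111]
edgeR [263.3347 212.1345]
eL2 [230.0297 258.8191]
eR2 [262.5136 259.0288]
rim [276.1925 344.4828]
h160 [278.5789 370.8728]
h212 [283.3076 423.1679]
tin [293.0536 254.9645]
pivtop [179.1894 366.9286]
padend [277.3337 235.5763]
```

View pics/w3.png

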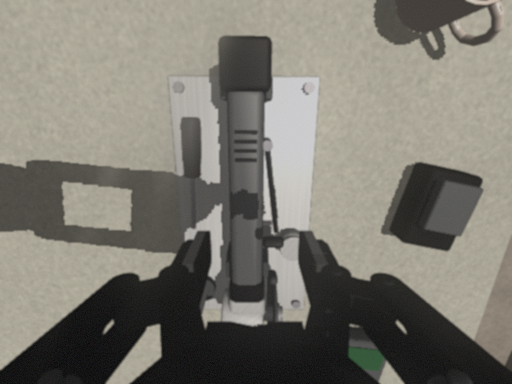

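The wrist view shows the barrel edges at about x 230 and 266 at row 212, the lever pad at (272,240) and the plate's rear corners at (168,77) and (319,77). These agree with the predictions to 1–3 px. I'll measure the lateral offset.

```bash
python3 - <<'E'
from h import *
o=sensors.get_obs();P=wcam(o);im=cv2.imread("pics/w3.png");g=im.mean(2)
for p in [(-165,-105,12),(-165,95,12),(-85,26,90),(-110,-20,75),(-110,20,75),(-100,20,98)]: print(p,P(W(*p)))
for r in (125,170,211,225): print(r,np.round(g[r-1:r+2,218:290].mean(0)).astype(int))
E
```

```text
(-165, -105, 12) [167.2291  77.0009]
(-165, 95, 12) [321.1174  78.3474]
(-85, 26, 90) [269.6755 148.1506]
(-110, -20, 75) [228.9871 123.8202]
(-110, 20, 75) [264.2434 124.1239]
(-100, 20, 98) [264.7918 135.0147]
125 [166 122  91  88  89  89  90  89  86  76  67  72  76  80  85  89  92  94
  96  96  95  97  99 101 102 105 105 108 111 111 113 115 117 120 120 122
 123 125 123 118 109 103  94  87  82 104 152 192 205 202 201 204 203 203
 202 204 202 202 203 203 204 203 203 203 204 202 204 204 202 204 204 203]
170 [185 165 118  85  83  84  84  86  85  82  74  64  69  74  78  83  88  91
  92  94  92  94  94  93  95  95  96 100 101 102 104 107 109 109 111 113
 115 116 114 107  98  92  87  84  87 134 187 199 171 110  57  52  59  87
 142 187 202 202 202 201 203 202 202 201 201 202 201 202 202 201 203 203]
211 [184 186 172 135  94  81  82  83  83  83  84  74  57  49  50  52  50  53
  52  54  52  53  53  54  53  55  55  54  56  54  54  55  56  55  56  55
  55  55  55  67  81  88  84  78  77  94 122 155 186 198 198 194 174 120
  66  48  49  53  84 140 182 194 193 194 193 191 193 194 196 196 194 193]
225 [184 188 187 168 118  82  81  82  83  82  83  75  65  63  70  77  78  85
  88  90  89  90  90  91  90  91  90  91  90  92  92  93  96  98  99 102
 104 103  98  91  88  86  83  76  71  72  77  77  77  78  78  94 119 139
 138  95  53  45  65 117 167 188 191 191 189 190 191 192 194 191 189 189]
```

The lateral offset is under 1 mm, so the pose is good. Next is the lever push.

```bash
python3 - <<'E'
from h import *
rows([(W(-45,30,200),1.6),(W(-45,30,108),1.6),(W(-15,30,108),1.6),(W(35,30,108),1.6),(W(47,30,108),1.6)])
E
```

```text
[-3.8 20.  42.2] [-0.001 -0.001  0.008]
[ -3.9  20.1 134.2] [-0.001 -0.001  0.008]
[-33.9  19.8 134.1] [-0.001 -0.001  0.008]
[-83.9  19.5 134.1] [-0.001 -0.001  0.008]
[-95.9  19.4 134.1] [-0.001 -0.001  0.008]
```

{"fn": "carry_out", "kwargs": {"deltas": "-4 20 40 0 0 0.008 1; -4 20 40 0 0 0.008 1;-4 20 40 0 0 0.008 1;-4 20 90 0 0 0.008 1;-4 20 134 0 0 0.008 1;-4 20 134 0 0 0.008 1"}}

```text
time_s: 7.0
eef_pos: [0.5513, 0.0517, 0.1065]
eef_rot: [-0.002, 0.699, 0.715, -0.002]
wrist_force: [0.9, 0.1, 0.9]
opening: -0.004
grasp_force: 0.0
```

{"fn": "carry_out", "kwargs": {"deltas": "-15 0 0 0 0 0 1;-25 0 0 0 0 0 1;-35 0 0 0 0 0 1;-45 0 0 0 0 0 1;-55 0 0 0 0 0 1;-65 0 0 0 0 0 1;-75 0 0 0 0 0 1;-82 0 0 0 0 0 1;-82 0 0 0 0 0 1"}}

```text
time_s: 8.12
eef_pos: [0.5553, -0.0314, 0.108]
eef_rot: [-0.0, 0.7, 0.715, -0.0]
wrist_force: [0.3, -0.5, 0.6]
opening: -0.001
grasp_force: 0.0
```

{"fn": "carry_out", "kwargs": {"deltas": "-4 0 0 0 0 0 1;-7 0 0 0 0 0 1;-7 0 0 0 0 0 1"}}

```text
time_s: 8.5
eef_pos: [0.5556, -0.0378, 0.1082]
eef_rot: [-0.0, 0.699, 0.715, -0.0]
wrist_force: [-0.8, 0.6, -1.3]
opening: 0.005
grasp_force: 0.4
```

{"fn": "carry_out", "kwargs": {"deltas": "-2 0 0 0 0 0 1;-4 0 0 0 0 0 1;-4 0 0 0 0 0 1"}}

```text
time_s: 8.88
eef_pos: [0.5555, -0.0403, 0.1079]
eef_rot: [-0.001, 0.699, 0.715, 0.001]
wrist_force: [1.3, 8.8, -1.8]
opening: -0.001
grasp_force: 3.6
```

{"fn": "carry_out", "kwargs": {"deltas": "-2 0 0 0 0 0 1;-3 0 0 0 0 0 1;-3 0 0 0 0 0 1"}}

```text
time_s: 9.25
eef_pos: [0.5555, -0.0408, 0.1078]
eef_rot: [-0.003, 0.699, 0.715, 0.002]
wrist_force: [0.4, 17.1, -0.9]
opening: 0.004
grasp_force: 8.0
```

The lever is at its stop: 17 N without motion, with the TCP at stand x of about 47 as predicted. I'll back off, lift and move over the squeeze point.

```bash
python3 - <<'E'
from h import *
rows([(W(-12,3.8,108),1.6),(W(-12,3.8,54),1.6)])
E
```

```text
[ 59.7 -25.9   0.2] [-0.001 -0.006 -0.006]
[ 59.3 -25.9  54.2] [-0.001 -0.006 -0.006]
```

{"fn": "carry_out", "kwargs": {"deltas": "14 0 0 0 0 0 1;14 0 -60 0 0 0 0.8;30 -10 -110 0 0 0 0;58 -28 -110 0 0 0 0;58 -28 -110 0 0 0 0;58 -28 -110 0 0 0 0;58 -28 -110 0 0 0 0"}}

```text
time_s: 10.12
eef_pos: [0.5268, 0.012, 0.2179]
eef_rot: [-0.0, 0.7, 0.715, -0.0]
wrist_force: [0.1, 0.3, -0.0]
opening: 0.998
grasp_force: 0.0
```

```bash
python3 - <<'E'
from h import *
o=sensors.get_obs();print(o["time_s"],o["eef_pos"],o["eef_rot"],o["opening"])
rows([(W(-12,3.8,108),1.6),(W(-12,3.8,54),1.6)],o)
P=wcam(o);im=vision.camera("wrist");cv2.imwrite("pics/w4.png",im)
for p in [(75,30,126),(5,30,126),(-12,-20,98),(-12,20,98),(155,38,212),(155,38,160)]: print(p,P(W(*p)))
im2=vision.camera("scene");cv2.imwrite("pics/s4.png",im2)
a=im[130:384,150:370];b=im2[130:260,200:330]
cv2.imwrite("pics/c4.png",np.hstack([cv2.resize(a,(390,450)),cv2.resize(b,(400,450),interpolation=2)]))
print("h212 scene",[proj("scene",W(*p)/1000) for p in [(155,38,212),(75,30,126)]])
E
```

```text
10.125 [0.5268 0.012  0.2179] [-0.0001  0.6996  0.7146 -0.0003] 0.9981892759473939
[  6.3   1.6 109.8] [-0.001  0.    -0.007]
[  6.3   1.7 163.8] [-0.001  0.    -0.007]
(75, 30, 126) [282.6635 270.9964]
(5, 30, 126) [284.5297 206.8744]
(-12, -20, 98) [233.3244 181.9612]
(-12, 20, 98) [272.3107 181.7262]
(155, 38, 212) [300.8448 419.7377]
(155, 38, 160) [292.1495 360.8913]
h212 scene [array([228.8438, 158.7644]), array([246.9804, 188.1265])]
```

View pics/c4.png

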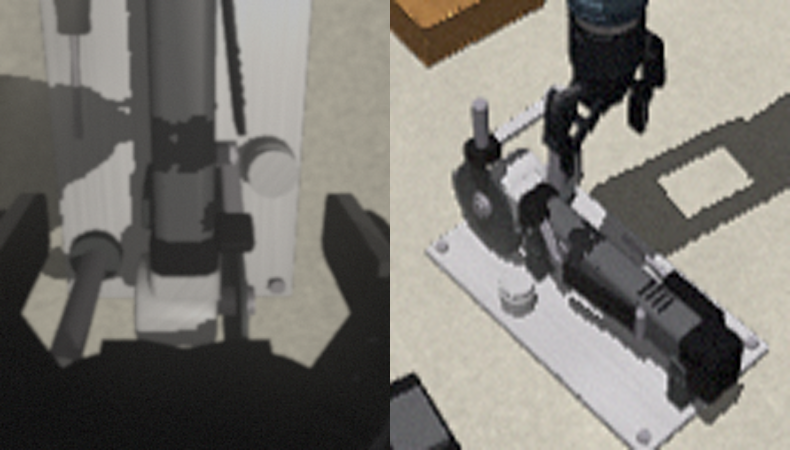

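Both are as intended: the pickup is over the disc, with the handle at scene (229,159) against a predicted (229,159). The lever pad is forward at wrist (283,261), and the barrel edges match. Descending now.

{"fn": "carry_out", "kwargs": {"deltas": "6 2 0 0 0 -0.007 0;6 2 50 0 0 -0.007 0;6 2 100 0 0 -0.007 0;6 2 140 0 0 -0.007 0;6 2 164 0 0 -0.007 0;6 2 164 0 0 -0.007 0"}}

```text
time_s: 10.98
eef_pos: [0.5267, 0.0192, 0.0522]
eef_rot: [-0.002, 0.697, 0.717, -0.001]
wrist_force: [-0.7, 0.5, -0.8]
opening: 1.002
grasp_force: 0.0
```

{"fn": "carry_out", "kwargs": {"deltas": "0 0 0 0 0 0 0.2;0 0 0 0 0 0 0.25;0 0 0 0 0 0 0.3;0 0 0 0 0 0 0.34;0 0 0 0 0 0 0.34"}}

```text
time_s: 11.6
eef_pos: [0.53, 0.0185, 0.0554]
eef_rot: [0.001, 0.697, 0.717, 0.001]
wrist_force: [5.1, 0.3, 3.3]
opening: 0.655
grasp_force: 2.4
```

{"fn": "carry_out", "kwargs": {"deltas": "0 0 0 0 0 0 0.38;0 0 0 0 0 0 0.41;0 0 0 0 0 0 0.41"}}

```text
time_s: 11.98
eef_pos: [0.5298, 0.0185, 0.0552]
eef_rot: [0.001, 0.697, 0.717, 0.001]
wrist_force: [5.3, -0.1, 5.4]
opening: 0.595
grasp_force: 3.8
```

{"fn": "carry_out", "kwargs": {"deltas": "0 0 0 0 0 0 0.43;0 0 0 0 0 0 0.45;0 0 0 0 0 0 0.45"}}

```text
time_s: 12.35
eef_pos: [0.5281, 0.0185, 0.0551]
eef_rot: [-0.0, 0.697, 0.717, -0.001]
wrist_force: [-1.5, -0.2, 12.0]
opening: 0.551
grasp_force: 8.9
```

{"fn": "carry_out", "kwargs": {"deltas": "0 0 0 0 0 0 0.47;0 0 0 0 0 0 0.49;0 0 0 0 0 0 0.49"}}

```text
time_s: 12.72
eef_pos: [0.5271, 0.0184, 0.0554]
eef_rot: [-0.001, 0.697, 0.717, -0.001]
wrist_force: [-7.5, -0.9, 18.5]
opening: 0.525
grasp_force: 59.3
```

The opening has come down below 46.5 mm and the grip force is 59 N, so the paddle has bottomed. I'll hold about 2 s, then let go.

{"fn": "carry_out", "kwargs": {"deltas": "0 0 0 0 0 0 0.49;0 0 0 0 0 0 0.49;0 0 0 0 0 0 0.49;0 0 0 0 0 0 0.49;0 0 0 0 0 0 0.49;0 0 0 0 0 0 0.49;0 0 0 0 0 0 0.49;0 0 0 0 0 0 0.49"}}

```text
time_s: 13.72
eef_pos: [0.5271, 0.0184, 0.0554]
eef_rot: [-0.001, 0.697, 0.717, -0.001]
wrist_force: [-8.3, -1.5, 18.4]
opening: 0.523
grasp_force: 59.2
```

{"fn": "carry_out", "kwargs": {"deltas": "0 0 0 0 0 0 0.49;0 0 0 0 0 0 0.49;0 0 0 0 0 0 0.49;0 0 0 0 0 0 0.49;0 0 0 0 0 0 0.49;0 0 0 0 0 0 0.49;0 0 0 0 0 0 0.49;0 0 0 0 0 0 0;0 0 0 0 0 0 0;0 0 0 0 0 0 0;0 0 0 0 0 0 0;0 0 0 0 0 0 0"}}

```text
time_s: 15.22
eef_pos: [0.5282, 0.0188, 0.0541]
eef_rot: [-0.0, 0.697, 0.717, -0.0]
wrist_force: [0.0, 0.7, 0.4]
opening: 1.004
grasp_force: 0.0
```

{"fn": "carry_out", "kwargs": {"deltas": "0 0 -40 0 0 0 0;0 0 -90 0 0 0 0;0 0 -140 0 0 0 0;0 0 -190 0 0 0 0;0 0 -190 0 0 0 0;0 0 -190 0 0 0 0"}}

```text
time_s: 15.98
eef_pos: [0.5281, 0.0188, 0.2438]
eef_rot: [-0.0, 0.697, 0.717, -0.0]
wrist_force: [-0.6, -0.6, -0.1]
opening: 1.001
grasp_force: 0.0
```

```bash
python3 - <<'E'
from h import *
im=vision.camera("wrist");im2=vision.camera("scene");print(sensors.get_obs()["time_s"])
cv2.imwrite("pics/c5.png",np.hstack([cv2.resize(im[80:384,120:370],(390,450)),cv2.resize(im2[130:260,200:330],(400,450),interpolation=2)]))
E
```

```text
16.075
```

View pics/c5.png

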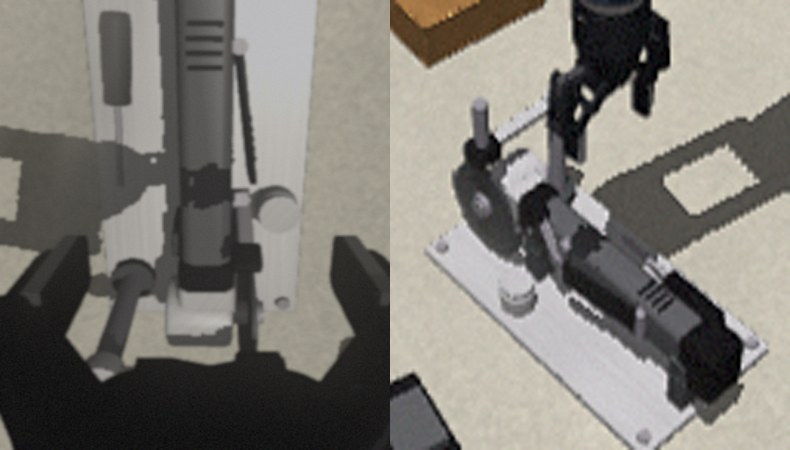

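The paddle has sprung out, with its free end at left crop (253,182). The lever is forward (245,257), the pickup is over the disc at right crop (480,102), and nothing else has moved.

```bash
python3 -c "
from bench import ctrl;print(ctrl.hand_in())"
```

```text
the job is handed in; nothing more can be done
None
```

The run-up check is done and handed in at about 16 s: pickup at its stop over the disc, lever fully forward, and the paddle squeezed fully in for about 2 s and sprung out again on release; no other loose things in the final views moved, and the hand-in returned no verdict.

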